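# Put the hairbrush away in the lidded tub

## Robot

A 6-joint arm with a two-finger parallel gripper is mounted at the origin on the work surface. World frame = base frame: x ahead of the robot, y to its left, z up, the work surface at z = 0. Lengths are in m, angles in rad, forces in N, time in s.
With the tool pointing down it reaches from about 0.425 to 1.125 m from the base axis. Payload 14.9 kg.
Tool frame: the origin (TCP) lies midway between the tips of the shut fingers; the grasp point (between the pads) lies 19 mm behind it (manip.grip_point_offset is the distance from the TCP to the grasp point, in m); z points along the fingers, y is the line along which they close (so a half turn about z gives the same grasp; the last joint's range is limited). The gripper opens to 91 mm and grips with 3 to 60 N. Pads are 32 mm wide; open, the fingers measure 118 mm over their backs; the gripper's body (76 mm by 178 mm) begins 60 mm behind the grasp point.
Start: joints at [1.283, 0.379, 1.734, -0, 1.028, -0.033], TCP at [0.176, 0.677, 0.214] pointing down, gripper open.
Joint ranges: [-2.77, 2.77], [-0.74, 2.19], [0, 2.66], [-1.06, 4.2], [0.31, 2.87], [-3.08, 3.08]. Speed limits (rad/s): [1.89, 1.89, 2.39, 3.14, 3.14, 3.14].

## Interface

Orientations are given as a unit quaternion [x, y, z, w].
In Python, from station import manip gives the robot as it stands. The module is installed in compiled form; this text tells all that it offers.
- The arm moves only by the tool servo_tool, never from a script. Its argument "commands" is a list of rows, each a list of 7 numbers: the shift along the world's x, y, z normalised to -1 to 1, where 1 is 0.03 m, then the turn, a rotation vector about the world's x, y, z normalised to -1 to 1, where 1 is 0.08 rad, then the opening, from -1 (shut) to 1 (fully open). A call has 1 to 12 rows; each row shifts and turns the commanded pose from where the row before left it; what a row does not reach is not made up. A row lasts 1/8 s, in which the tool goes at most 62.5 mm and 10.7 degrees, less where a joint would pass 70% of its speed; a pose out of reach is approached as far as the arm can. A call with a number of a shift or a turn outside -1 to 1 is refused whole. A call with a gripper value outside its range is refused whole. The fingers move at their own pace and stop on an object; "squeeze" is the grip in N (left out, the last holds). Time passes only in rows, so rows that do not move let the fingers close. It gives the time, the measured TCP pose, the force, the opening and the grip force at its end, in the units of the state.
- manip.get_obs(): the state, without advancing time (a new reading comes with each control period).
- manip.read_camera(name): name is "side" or "top"; returns the picture (400x640x3 uint8, red, green, blue); there is no depth.
- manip.get_calibration(name): a dict with "fovy" (degrees; the focal length in pixels is half the picture's height over the tangent of half this angle, whatever the lens; pixels are square), "cx", "cy" (the principal point, pixels), "xyz" and "attitude" of the camera in the world. Camera axes: x right, y down, z forward; pixel columns grow to the right and rows downward; lengths in m; the calibration is good to about 2 mm. A picture is of the moment at which its call begins. get_calibration takes no time and is no camera call.
- manip.hand_in(): hands the job in; it is judged then, once.
The state is a dict: "clock": time; "qpos": joint angles; "qvel": joint speeds; "joint_torque": joint torques, N m; "eef_pos": TCP position; "tool_rot": TCP orientation; "force": force on the tool from outside, world axes, zero at the start; "ft_torque": the same for the moment, N m; "width": opening from 0.0 (shut) to 1.0 (fully open); "finger_force": force on a finger pad.
Only numpy, scipy, OpenCV 4.12 (cv2) and the standard library are available. Lean on these libraries where they do the work, as an engineer would, in place of code of your own. Each camera call takes 0.05 s, during which the arm holds its last target. There are 200 camera calls.

## Task

Lift the hinged lid of the orange plastic tub, from under its lip, right over until it rests open on its stop, without flinging it. Then lay the wooden hairbrush down flat inside the tub, bristles up, and leave the lid standing open. Do not disturb the glass dish, the cream jar or the nail clipper.

Things in the scene. Friction and masses are not known exactly. Their poses are not given: they have to be found in the camera images.
- tub: Orange plastic tub, fixed to the surface: 170 (its x) by 250 (its y) by 65 mm high, walls and floor 4 mm, open inside. Origin: centre of its underside; x points from its lip side to its hinge side, z up. The lip faces the robot's right (-y of the room) and the hinge is on its left, give or take 0.3 rad of yaw. Two small brackets outside the hinge side hold up the opened lid.
- lid (a joint): Angle of the tub's flat orange lid (172 by 252 mm, 6 mm thick, 120 g) about the tub's left, +x (of the tub), rim: 0 is shut, it grows as the lid rises, 1.95 rad is the stop, where the lid leans past upright and stays by itself. Below about 1.57 rad it falls shut. The hinge is lightly damped.
- lid_lip (a point): Middle of the outer edge of the lid's lip, on its underside, carried by the lid: 204 mm from the hinge line. The lip is a flat tongue 120 mm wide and 6 mm thick which stands out 34 mm beyond the tub's wall on that side, its underside 65 mm above the surface when shut; a fingertip fits beneath it.
- tub_hinge (a point): Middle of the hinge line, fixed, at the top of the tub's hinge-side rim (65 mm up); its axes are the tub's: the hinge runs along y.
- brush: Loose wooden hairbrush lying on its flat back, bristles up, 80 g, 185 mm long. Origin: on its underside, about mid-length; x points along it to the head, z up. Straight handle from x = -95 to +5 mm, 24 mm wide and 18 mm thick; head from x = +5 to +90 mm, 58 mm wide, with black bristles to 27 mm height. It lies to the left or to the right of the tub.
- brush_grip (a point): Point to grip on the brush's handle: 25 mm behind the origin, 9 mm above its underside; axes as the brush's.
- dish: Loose round glass dish, 100 mm across, 35 mm high; origin: centre of its underside. Bystander, on the other side of the tub from the brush.
- jar: Loose white plastic cream jar, 70 mm across, 75 mm high; origin: centre of its underside. Bystander, beyond the tub on the left.
- clipper: Loose steel nail clipper lying flat, 80 by 16 mm, about 13 mm high; origin: centre of its underside. Bystander, beyond the tub on the right.

How it is judged:
On the way:
1. the lid rests open on its stop (within about 0.05 rad of 1.95 rad) while the brush is not yet in the tub (value of joint lid above 1.9 rad and horizontal distance between brush and tub above 0.15 m), for 0.3 s.
At the end, for the whole second after the job is handed in: The lid rests open on its stop (within 0.05 rad) and the brush lies still on the tub's floor, wholly inside: flat and bristles up (within 0.12 rad, underside within 8 mm of the floor's top), its origin within 55 mm (across, tub x) and 50 mm (along, tub y) of the tub's centre (value of joint lid above 1.9 rad and x of brush in the frame of tub between -0.055 and 0.055 m and y of brush in the frame of tub between -0.05 and 0.05 m and z of brush in the frame of tub between -0.002 and 0.012 m and angle between brush's own z axis and vertical below 0.12 rad and linear speed of brush below 0.02 m/s and velocity of joint lid below 0.05 rad/s); the robot touches nothing.
It fails at once if the lid is flung: it swings open faster than 2.5 rad/s (just letting it tip over from upright is slower) (velocity of joint lid above 2.5 rad/s).
It fails at once if the fingers press on the tub or its lid with more than 40 N (contact force between tub and the fingers above 40 N).
It fails at once if the brush is dropped or thrown into the tub: it moves faster than 0.7 m/s (a fall of about 25 mm) while in or just over the tub (linear speed of brush above 0.7 m/s and horizontal distance between brush and tub below 0.12 m and height (world z) of brush below 0.1 m).
It fails at once if the glass dish, the jar or the clipper is moved by more than 30 mm (distance of any of dish, jar, clipper from where it was at the start of the episode above 0.03 m).
It also fails if it takes over 72 s, if anything falls off the work surface, if the arm or the gripper's body presses on something with over 40 N, if the wrist force passes 120 N, or if a joint passes its speed limit or range.

## Working session

There is one attempt and no reset: what is moved stays moved. The work goes in short steps, Python scripts to look and compute and a tool call to move; the robot and the scene stay as the last step left them, time stands still between calls to the robot, and variables do not carry over. Pictures are saved under pics/ and viewed, at most 10 in all, crops included, and the job is handed in when it is done.

Besides the shell and the picture viewer there is one more tool, called after ">>>" as name([rows], argument=value, ...), one row to a line, values as JSON. servo_tool: Moves the arm, as the interface text tells. Scaled input: -1 to 1 covers 0.03 m each way for a shift and 0.08 rad each way for a turn. Its arguments: {"type":"object","properties":{"commands":{"type":"array"},"squeeze":{"type":"number"}},"required":["commands"]}

```bash
mkdir -p pics; python3 - <<'E'
from station import manip
import cv2
for n in("side","top"):
    cv2.imwrite(f"pics/{n}0.png",manip.read_camera(n)[:,:,::-1]); print(n,manip.get_calibration(n))
print(manip.get_obs(), manip.grip_point_offset)
E
```

```text
side {'fovy': 48.07233512387051, 'cx': 323.759102719337, 'cy': 201.3886217275147, 'xyz': array([ 0.07444535, -0.52122592,  0.76641889]), 'attitude': array([ 0.84580037, -0.35277287,  0.15181976, -0.37030229])}
top {'fovy': 55.62300748944629, 'cx': 317.71094326729457, 'cy': 196.9315333699073, 'xyz': array([0.50797005, 0.00839549, 0.98469747]), 'attitude': array([-0.70179313,  0.71116001, -0.02549993,  0.03297871])}
{'clock': 0.1, 'qpos': array([ 1.28271764e+00,  3.79398734e-01,  1.73468453e+00, -1.91853590e-07,
        1.02848120e+00, -3.33413000e-02]), 'qvel': array([ 0.00020001, -0.0013813 , -0.00371442, -0.00045343,  0.00090857,
       -0.0003351 ]), 'joint_torque': array([-2.65129884e-04, -7.65034389e+01, -4.35295200e+01,  6.52650185e-02,
        3.98289564e-02, -3.89930017e-05]), 'eef_pos': array([0.17633288, 0.67708284, 0.21334279]), 'tool_rot': array([ 1.27024531e-01,  9.91899457e-01, -4.79656075e-04, -7.76728905e-05]), 'force': array([-0.14337098,  0.14662303,  0.55205099]), 'ft_torque': array([ 0.00628048,  0.02472002, -0.01665366]), 'finger_force': 0.0, 'width': 1.001343506525604} 0.0188
```

View pics/top0.png

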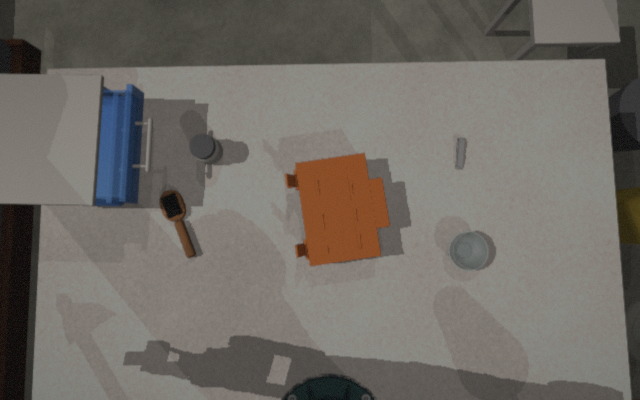

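View pics/side0.png

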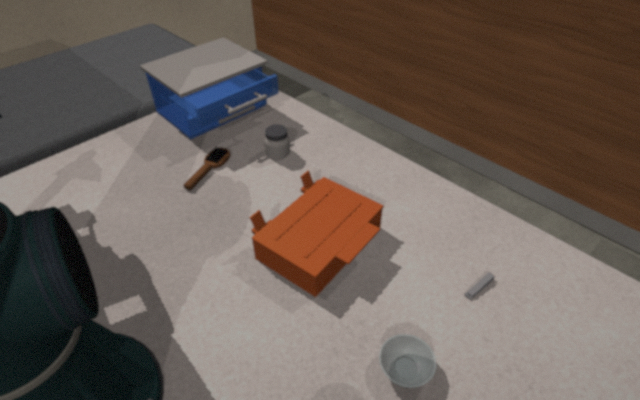

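The top view shows the lid spanning about (297-388, 155-265) with its lip on the right. The brush head is at (173,205) with its handle end at (190,255), the jar at (203,148), the dish at (468,250) and the clipper at (460,153). The side view agrees: lid shut, brush left of the tub.

```bash
cat >h.py <<'E'
from station import manip
import cv2, numpy as np
from scipy.spatial.transform import Rotation as R
def ray(n,uv):
    c=manip.get_calibration(n); f=200/np.tan(np.radians(c["fovy"]/2))
    uv=np.atleast_2d(np.array(uv,float))
    d=np.c_[(uv[:,0]-c["cx"])/f,(uv[:,1]-c["cy"])/f,np.ones(len(uv))]
    return c["xyz"],R.from_quat(c["attitude"]).apply(d)
def plane(n,uv,z):
    o,d=ray(n,uv); return o+d*((z-o[2])/d[:,2])[:,None]
def project(n,p):
    c=manip.get_calibration(n); f=200/np.tan(np.radians(c["fovy"]/2))
    q=R.from_quat(c["attitude"]).inv().apply(np.atleast_2d(p)-c["xyz"])
    return q[:,:2]/q[:,2:]*f+[c["cx"],c["cy"]]
def mask(im,lo,hi):
    return cv2.inRange(cv2.cvtColor(im,cv2.COLOR_RGB2HSV),lo,hi)
def big(m):
    return max(cv2.findContours(m,0,1)[0],key=cv2.contourArea)
E
python3 - <<'E'
from h import *
np.set_printoptions(precision=4,suppress=True)
for n in("top","side"):
    im=cv2.imread(f"pics/{n}0.png")[:,:,::-1].copy()
    m=mask(im,(4,170,60),(14,255,255)); 
    c=big(m); a=cv2.approxPolyDP(c,2.0,True)[:,0]
    print(n,"tub",cv2.contourArea(c)); print(np.c_[a,plane(n,a,.071)])
    mb=mask(im,(4,100,25),(20,255,255)); roi=np.zeros_like(mb)
    x0,y0,x1,y1=(150,180,205,265) if n=="top" else (175,140,240,195)
    roi[y0:y1,x0:x1]=mb[y0:y1,x0:x1]; c=big(roi); r=cv2.minAreaRect(c)
    print("brush",r); a=cv2.boxPoints(r); print(np.c_[a,plane(n,a,.012)])
for nm,p,z in(("jar",(203,148),.075),("dish",(468,250),.035),("clip",(460,153),.013)): print(nm,plane("top",p,z))
E
```

```text
top tub 7796.5
[[363.     154.       0.6873  -0.0942   0.071 ]
 [297.     164.       0.665    0.067    0.071 ]
 [295.     175.       0.6381   0.0721   0.071 ]
 [286.     175.       0.6384   0.094    0.071 ]
 [288.     185.       0.6138   0.0893   0.071 ]
 [295.     183.       0.6185   0.0723   0.071 ]
 [301.     192.       0.5963   0.0579   0.071 ]
 [307.     234.       0.4949   0.0444   0.071 ]
 [305.     243.       0.4735   0.0494   0.071 ]
 [296.     246.       0.4666   0.0711   0.071 ]
 [297.     253.       0.45     0.0688   0.071 ]
 [306.     254.       0.4474   0.0473   0.071 ]
 [311.     264.       0.4236   0.0356   0.071 ]
 [379.     254.       0.4453  -0.1268   0.071 ]
 [375.     228.       0.5072  -0.1188   0.071 ]
 [388.     225.       0.5139  -0.1501   0.071 ]
 [381.     180.       0.6228  -0.1363   0.071 ]
 [367.     179.       0.6258  -0.1025   0.071 ]]
brush ((178.35000610351562, 223.5500030517578), (68.9376449584961, 22.45216941833496), 71.56504821777344)
[[156.8    194.4      0.601    0.4345   0.012 ]
 [178.1    187.3      0.6187   0.3795   0.012 ]
 [199.9    252.7  
[... 656 characters left out ...]
0259   0.071 ]
 [257.     257.       0.3933  -0.0103   0.071 ]
 [314.     295.       0.4099  -0.1578   0.071 ]
 [376.     232.       0.6146  -0.1364   0.071 ]
 [381.     206.       0.6842  -0.0926   0.071 ]
 [325.     179.       0.663    0.064    0.071 ]
 [312.     184.       0.6281   0.073    0.071 ]]
brush ((205.2742462158203, 166.91673278808594), (15.865490913391113, 55.427188873291016), 52.25319290161133)
[[178.5042 177.6096   0.4466   0.3925   0.012 ]
 [222.3318 143.6786   0.618    0.4357   0.012 ]
 [232.0443 156.2238   0.6016   0.3673   0.012 ]
 [188.2167 190.1549   0.437    0.3311   0.012 ]]
jar [[0.7072 0.2961 0.075 ]]
dish [[ 0.45   -0.3522  0.035 ]]
clip [[ 0.6975 -0.3512  0.013 ]]
```

>>> servo_tool([
  [1, -0.85, 0.1, 0, 0, -1, -1],
  [1, -0.85, 0.1, 0, 0, -1, -1],
  [1, -0.85, 0.1, 0, 0, -1, -1],
  [1, -0.85, 0.1, 0, 0, -1, -1],
  [1, -0.85, 0.1, 0, 0, -1, -1],
  [1, -0.85, 0.1, 0, 0, -1, -1],
  [1, -0.85, 0.1, 0, 0, -1, -1],
  [1, -0.85, 0.1, 0, 0, -1, -1],
  [1, -0.85, 0.1, 0, 0, -1, -1],
  [1, -0.85, 0.1, 0, 0, -1, -1],
  [1, -0.85, 0.1, 0, 0, -1, -1],
  [1, -0.85, 0.1, 0, 0, -1, -1],
])

```text
clock: 1.6
eef_pos: [0.5372, 0.3704, 0.2498]
tool_rot: [0.572, 0.82, -0.0, -0.0]
force: [0.4, 0.4, 0.2]
width: 0.0
finger_force: 0.0
```

>>> servo_tool([
  [0.5, -1, 0, 0, 0, -1, -1],
  [0.5, -1, 0, 0, 0, -1, -1],
  [0.5, -1, 0, 0, 0, -0.8, -1],
  [0.3, -1, 0, 0, 0, 0, -1],
  [0.2, -1, 0, 0, 0, 0, -1],
  [0, -1, 0, 0, 0, 0, -1],
  [0, -1, 0, 0, 0, 0, -1],
  [0, -1, 0, 0, 0, 0, -1],
  [0, -1, 0, 0, 0, 0, -1],
  [0, -1, 0, 0, 0, 0, -1],
  [0, -1, 0, 0, 0, 0, -1],
  [0, -1, 0, 0, 0, 0, -1],
])

```text
clock: 3.1
eef_pos: [0.5962, 0.0104, 0.2497]
tool_rot: [0.659, 0.752, -0.0, -0.0]
force: [1.1, -0.0, -0.6]
width: 0.006
finger_force: 0.0
```

>>> servo_tool([
  [0, -1, 0, 0, 0, 0, -1],
  [0, -1, 0, 0, 0, 0, -1],
  [0, -1, 0, 0.99, 0.13, 0, -1],
  [0, -1, 0, 0.99, 0.13, 0, -1],
  [0, -1, 0, 0.99, 0.13, 0, -1],
  [0, -1, 0, 0.99, 0.13, 0, -1],
  [0, -1, 0, 0.99, 0.13, 0, -1],
  [0, -1, 0, 0.99, 0.13, 0, -1],
  [0, -1, 0, 0.99, 0.13, 0, -1],
  [0, -0.7, 0, 0.99, 0.13, 0, -1],
  [0, 0, 0, 0.99, 0.13, 0, -1],
  [0, 0, 0, 0.99, 0.13, 0, -1],
])

```text
clock: 4.6
eef_pos: [0.5963, -0.28, 0.2496]
tool_rot: [0.607, 0.692, 0.258, -0.293]
force: [0.2, 0.4, 0.5]
width: 0.006
finger_force: 0.0
```

```bash
python3 - <<'E'
from h import *
o=manip.get_obs(); print(o["qpos"].round(3),R.from_quat(o["tool_rot"]).as_matrix().round(3),o["eef_pos"])
E
```

```text
[-0.679  0.548  1.574  0.521  1.649 -0.941] [[-0.091  0.991 -0.093]
 [ 0.689  0.131  0.713]
 [ 0.719  0.001 -0.695]] [ 0.59626719 -0.27997345  0.24956662]
```

>>> servo_tool([
  [0.05, 1, -1, 0.99, 0.13, 0, -1],
  [0.05, 1, -1, 0.99, 0.13, 0, -1],
  [0, 0, -1, 0.99, 0.13, 0, -1],
  [0, 0, -1, 0.4, 0.05, 0, -1],
  [0, 0, -1, 0, 0, 0, -1],
  [0, 0, -1, 0, 0, 0, -1],
  [0, 0, -0.8, 0, 0, 0, -1],
  [0, 0, -0.4, 0, 0, 0, -1],
  [0, 0, 0, 0, 0, 0, -1],
])

```text
clock: 5.72
eef_pos: [0.5993, -0.2195, 0.0335]
tool_rot: [0.567, 0.647, 0.337, -0.384]
force: [-0.5, 0.5, 0.9]
width: 0.007
finger_force: 0.0
```

```bash
python3 - <<'E'
from h import *
o=manip.get_obs(); print(o["qpos"].round(3),R.from_quat(o["tool_rot"]).as_matrix().round(3),o["eef_pos"])
a=manip.read_camera("side")[:,:,::-1]; b=manip.read_camera("top")[:,:,::-1]
cv2.imwrite("pics/c1.png",np.vstack([cv2.resize(a[120:400,200:640],(640,407))[:300],b[100:300,200:520].repeat(2,0).repeat(2,1)[:300]]))
E
```

```text
[-0.654  0.901  1.568  0.67   1.583 -1.115] [[-0.063  0.991 -0.115]
 [ 0.475  0.131  0.87 ]
 [ 0.878  0.001 -0.479]] [ 0.59928686 -0.21945137  0.03353102]
```

View pics/c1.png

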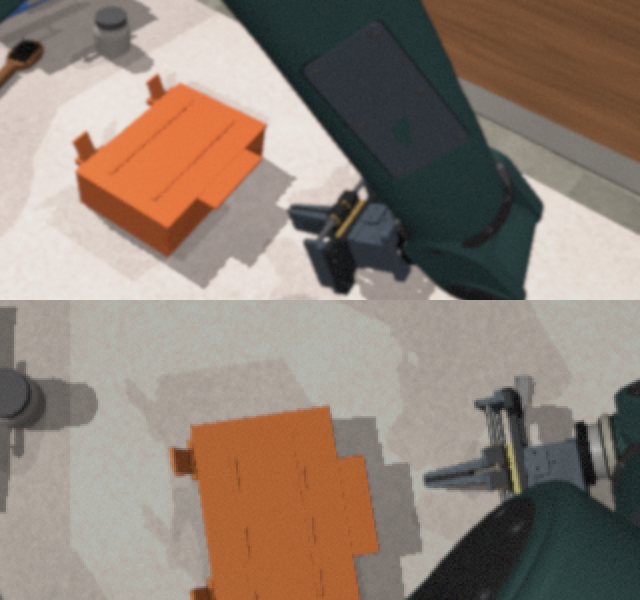

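The gripper is in line with the lip: tip at crop (425,480), lip edge at crop x≈372, y 457-552. The lid is still shut and nothing has been touched.

>>> servo_tool([
  [-0.05, 1, -0.15, 0, 0, 0, -1],
  [-0.1, 1, 0, 0, 0, 0, -1],
  [-0.1, 0.9, 0, 0, 0, 0, -1],
  [0, 0, 0, 0, 0, 0, -1],
])

```text
clock: 6.32
eef_pos: [0.5917, -0.1309, 0.0301]
tool_rot: [0.566, 0.647, 0.336, -0.383]
force: [0.9, 0.7, -0.5]
width: 0.008
finger_force: 0.0
```

```bash
python3 - <<'E'
from h import *
o=manip.get_obs(); p=o["eef_pos"]; print(p,o["force"])
X=np.array([-.132,.991,0]);Y=np.array([-.991,-.132,0]);Z=np.array([0,0,1.])
c=np.array([.5553,-.0296,0])+.001*X; rel=p-c; print("tub",rel@X,rel@Y)
H=c+.085*X+.065*Z; y0=rel@Y
def tcp(phi):
    th=np.radians(28.6)+phi/2; d=th-phi
    u=np.cos(phi)*-X+np.sin(phi)*Z; n=np.sin(phi)*X+np.cos(phi)*Z  # radial, up-normal
    k=H+y0*Y+.186*u-.018*np.tan(max(d,0))*n
    return k-.016*(np.sin(th)*X+np.cos(th)*Z)
q=p
for phi in np.arange(0,1.70,.06):
    t=tcp(phi); print(round(phi,2),t.round(4),((t-q)/.03).round(2)); q=t
E
```

```text
[ 0.59174529 -0.13093856  0.03012655] [ 0.85489848  0.69299657 -0.54040197]
tub -0.10623679637229458 -0.022740596269960018
0.0 [ 0.592  -0.1333  0.0411] [ 0.01 -0.08  0.37]
0.06 [ 0.5921 -0.1339  0.0532] [ 0.   -0.02  0.4 ]
0.12 [ 0.5921 -0.1338  0.0653] [-0.   0.   0.4]
0.18 [ 0.592  -0.1329  0.0773] [-0.    0.03  0.4 ]
0.24 [ 0.5918 -0.1313  0.0892] [-0.01  0.05  0.4 ]
0.3 [ 0.5915 -0.129   0.101 ] [-0.01  0.08  0.39]
0.36 [ 0.5911 -0.1259  0.1125] [-0.01  0.1   0.38]
0.42 [ 0.5906 -0.1222  0.1238] [-0.02  0.13  0.38]
0.48 [ 0.59   -0.1177  0.1348] [-0.02  0.15  0.37]
0.54 [ 0.5893 -0.1126  0.1455] [-0.02  0.17  0.36]
0.6 [ 0.5885 -0.1069  0.1559] [-0.03  0.19  0.34]
0.66 [ 0.5877 -0.1005  0.1658] [-0.03  0.21  0.33]
0.72 [ 0.5868 -0.0936  0.1753] [-0.03  0.23  0.32]
0.78 [ 0.5858 -0.0861  0.1843] [-0.03  0.25  0.3 ]
0.84 [ 0.5847 -0.0781  0.1928] [-0.04  0.27  0.28]
0.9 [ 0.5836 -0.0695  0.2008] [-0.04  0.28  0.27]
0.96 [ 0.5824 -0.0605  0.2082] [-0.04  0.3   0.25]
1.02 [ 0.5811 -0.0513  0.215 ] [-0.04  0.31  0.22]
1.08 [ 0.5799 -0.0419  0.2209] [-0.04  0.31  0.2 ]
1.14 [ 0.5786 -0.0322  0.2263] [-0.04  0.32  0.18]
1.2 [ 0.5773 -0.0223  0.2311] [-0.04  0.33  0.16]
1.26 [ 0.5759 -0.0121  0.2353] [-0.05  0.34  0.14]
1.32 [ 0.5745 -0.0016  0.2388] [-0.05  0.35  0.12]
1.38 [0.5731 0.009  0.2417] [-0.05  0.35  0.1 ]
1.44 [0.5717 0.0197 0.2439] [-0.05  0.36  0.07]
1.5 [0.5702 0.0305 0.2455] [-0.05  0.36  0.05]
1.56 [0.5688 0.0415 0.2464] [-0.05  0.36  0.03]
1.62 [0.5673 0.0524 0.2466] [-0.05  0.36  0.01]
1.68 [0.5659 0.0633 0.2462] [-0.05  0.36 -0.01]
```

>>> servo_tool([
  [0, 0, 0.37, 0, 0, 0, -1],
  [0, -0.02, 0.4, -0.37, -0.05, 0, -1],
  [0, 0, 0.4, -0.37, -0.05, 0, -1],
  [0, 0.03, 0.4, -0.37, -0.05, 0, -1],
  [0, 0.05, 0.4, -0.37, -0.05, 0, -1],
  [-0.01, 0.08, 0.39, -0.37, -0.05, 0, -1],
  [-0.01, 0.1, 0.38, -0.37, -0.05, 0, -1],
  [-0.02, 0.13, 0.38, -0.37, -0.05, 0, -1],
])

```text
clock: 7.32
eef_pos: [0.5907, -0.1212, 0.1238]
tool_rot: [0.599, 0.684, 0.275, -0.313]
force: [0.2, 0.3, 0.0]
width: 0.0
finger_force: 0.3
```

```bash
python3 - <<'E'
from h import *
a=manip.read_camera("side")[:,:,::-1]; cv2.imwrite("pics/c2.png",a[100:360,180:540])
E
```

```text
(no output)
```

View pics/c2.png

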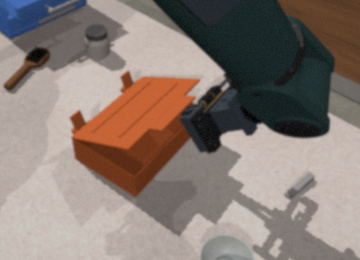

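The lid is raised about 0.4 rad, with its lip at crop (197,90) on the finger. The dish and clipper are untouched, so I'll continue the arc.

>>> servo_tool([
  [-0.02, 0.15, 0.37, -0.37, -0.05, 0, -1],
  [-0.02, 0.17, 0.36, -0.37, -0.05, 0, -1],
  [-0.03, 0.19, 0.34, -0.37, -0.05, 0, -1],
  [-0.03, 0.21, 0.33, -0.37, -0.05, 0, -1],
  [-0.03, 0.23, 0.32, -0.37, -0.05, 0, -1],
  [-0.03, 0.25, 0.3, -0.37, -0.05, 0, -1],
  [-0.04, 0.27, 0.28, -0.37, -0.05, 0, -1],
  [-0.04, 0.28, 0.27, -0.37, -0.05, 0, -1],
  [-0.04, 0.3, 0.25, -0.37, -0.05, 0, -1],
  [-0.04, 0.31, 0.22, -0.37, -0.05, 0, -1],
  [-0.04, 0.31, 0.2, -0.37, -0.05, 0, -1],
  [-0.04, 0.32, 0.18, -0.37, -0.05, 0, -1],
])

```text
clock: 8.88
eef_pos: [0.5786, -0.0312, 0.226]
tool_rot: [0.638, 0.729, 0.164, -0.186]
force: [-0.6, -0.8, -0.1]
width: 0.007
finger_force: 0.2
```

>>> servo_tool([
  [-0.04, 0.33, 0.16, -0.37, -0.05, 0, -1],
  [-0.05, 0.34, 0.14, -0.37, -0.05, 0, -1],
  [-0.05, 0.35, 0.12, -0.37, -0.05, 0, -1],
  [-0.05, 0.35, 0.1, -0.37, -0.05, 0, -1],
  [-0.05, 0.36, 0.07, -0.37, -0.05, 0, -1],
  [-0.05, 0.36, 0.05, -0.37, -0.05, 0, -1],
  [-0.05, 0.36, 0.03, -0.37, -0.05, 0, -1],
  [-0.05, 0.36, 0.01, -0.37, -0.05, 0, -1],
  [-0.05, 0.3, 0, -0.2, -0.03, 0, -1],
  [0, 0, 0, 0, 0, 0, -1],
  [0, 0, 0, 0, 0, 0, -1],
])

```text
clock: 10.25
eef_pos: [0.5655, 0.0614, 0.246]
tool_rot: [0.653, 0.747, 0.083, -0.092]
force: [0.1, 0.0, -0.2]
width: 0.004
finger_force: 0.0
```

```bash
python3 - <<'E'
from h import *
a=manip.read_camera("side")[:,:,::-1]; b=manip.read_camera("top")[:,:,::-1]
cv2.imwrite("pics/c3.png",np.hstack([a[60:360,150:500],b[60:360,150:500]]))
E
```

```text
(no output)
```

View pics/c3.png

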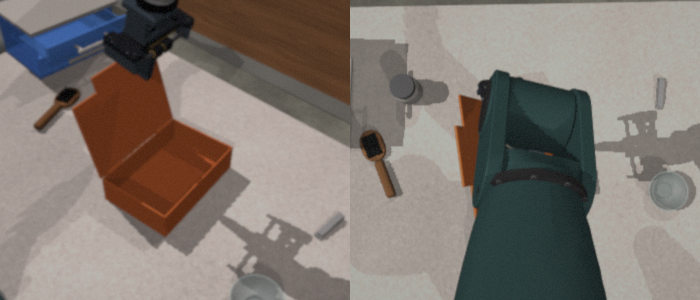

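The lid stands open past upright, with the tub interior visible in the side half at about (165,180). The brush is undisturbed at the left. Next I'll back off, rise and measure the brush again.

>>> servo_tool([
  [0, -0.8, 0.5, 0, 0, 0, -1],
  [0, 0, 1, -0.99, -0.13, 0, -1],
  [0, 0, 1, -0.99, -0.13, 0, -1],
  [0, 0, 1, -0.99, -0.13, 0, -1],
  [0, 0, 1, 0, 0, -1, -1],
  [0, 0, 1, 0, 0, -1, -1],
  [-0.1, 0.3, 0.3, 0, 0, -1, -1],
  [-0.2, 1, 0, 0, 0, -1, -1],
  [-0.2, 1, 0, 0, 0, -1, -1],
  [-0.2, 1, 0, 0, 0, -1, -1],
  [-0.2, 1, 0, 0, 0, -1, -1],
  [-0.2, 1, 0, 0, 0, -1, -1],
])

```text
clock: 11.85
eef_pos: [0.5324, 0.197, 0.42]
tool_rot: [0.862, 0.506, 0.004, -0.001]
force: [0.3, -0.3, -0.3]
width: 0.006
finger_force: 0.0
```

```bash
python3 - <<'E'
from h import *
np.set_printoptions(precision=4,suppress=True)
a=manip.get_obs(); print(a["qpos"],a["eef_pos"],a["tool_rot"])
for n,box in(("top",(150,180,205,265)),("side",(175,135,240,195))):
    im=manip.read_camera(n); m=mask(im,(4,90,25),(22,255,255)); r=np.zeros_like(m); x0,y0,x1,y1=box
    r[y0:y1,x0:x1]=m[y0:y1,x0:x1]; print(n,(r>0).sum())
    c=np.zeros_like(r); cv2.drawContours(c,[big(r)],-1,255,-1)
    v,u=np.nonzero(c); P=plane(n,np.c_[u,v],.014)[:,:2]
    d=np.array([.94,.33]); s=P@d
    for _ in range(4):
        s=P@d; lo=s.min(); hd=P[(s>lo+.01)&(s<lo+.088)]
        vx=cv2.fitLine(hd.astype(np.float32),cv2.DIST_L2,0,.01,.01).ravel(); d=vx[:2]*np.sign(vx[0])
    q=vx[2:]; ax=q+d*((lo-q@d)); nrm=np.array([-d[1],d[0]])
    print("ang",np.arctan2(d[1],d[0]),"handle end",ax,"len",s.max()-lo,"width",np.ptp(hd@nrm))
    for k in(.07,.095): print("x=",k-.095,ax+d*(k-.001))
im=manip.read_camera("top"); cv2.imwrite("pics/top4.png",im[:,:,::-1])
E
```

```text
[ 0.3116 -0.0233  1.8277  0.004   1.3294  0.8199] [0.5324 0.197  0.42  ] [ 0.8624  0.5062  0.0042 -0.001 ]
top 32Traceback (most recent call last):
  File "<stdin>", line 12, in <module>
cv2.error: OpenCV(4.12.0) /io/opencv/modules/imgproc/src/linefit.cpp:50: error: (-215:Assertion failed) count > 0 in function 'fitLine2D_wods'
```

The arm hides the brush now. It hasn't moved, so I'll use the first pictures.

```bash
python3 - <<'E'
from h import *
np.set_printoptions(precision=4,suppress=True)
for n,box in(("top",(150,180,205,265)),("side",(175,135,240,195))):
    im=cv2.imread(f"pics/{n}0.png")[:,:,::-1].copy(); m=mask(im,(4,90,25),(22,255,255)); r=np.zeros_like(m); x0,y0,x1,y1=box
    r[y0:y1,x0:x1]=m[y0:y1,x0:x1]
    c=np.zeros_like(r); cv2.drawContours(c,[big(r)],-1,255,-1)
    v,u=np.nonzero(c); P=plane(n,np.c_[u,v],.014)[:,:2]
    d=np.array([.94,.33])
    for _ in range(4):
        s=P@d; lo=s.min(); hd=P[(s>lo+.01)&(s<lo+.088)]
        vx=cv2.fitLine(hd.astype(np.float32),cv2.DIST_L2,0,.01,.01).ravel(); d=vx[:2]*np.sign(vx[0])
    q=vx[2:]; ax=q+d*((lo-q@d)); nrm=np.array([-d[1],d[0]])
    print(n,"ang",np.arctan2(d[1],d[0]),"handle end",ax,"len",s.max()-lo,"width",np.ptp(hd@nrm))
    for k in(.07,.095): print("x=",k-.095,ax+d*(k-.001))
    cv2.imwrite("pics/b.png",0*im) if 0 else None
E
```

```text
top ang 0.3805956 handle end [0.4424 0.3418] len 0.18024970980843558 width 0.02330218176590987
x= -0.024999999999999994 [0.5065 0.3674]
x= 0.0 [0.5297 0.3767]
side ang 0.40998834 handle end [0.4378 0.3398] len 0.18145377308944155 width 0.027868321833860718
x= -0.024999999999999994 [0.5011 0.3673]
x= 0.0 [0.524  0.3773]
```

>>> servo_tool([
  [-0.15, 1, 0, 0, 0, -1, 1],
  [-0.15, 1, 0, 0, 0, -1, 1],
  [-0.15, 1, -0.5, 0, 0, -1, 1],
  [-0.15, 1, -1, 0, 0, -1, 1],
  [-0.15, 1, -1, 0, 0, -1, 1],
  [-0.15, 0.67, -1, 0, 0, -1, 1],
  [0, 0, -1, 0, 0, -1, 1],
  [0, 0, -1, 0, 0, -1, 1],
  [0, 0, -1, 0, 0, -0.6, 1],
  [0, 0, -1, 0, 0, 0, 1],
  [0, 0, -1, 0, 0, 0, 1],
  [0, 0, 0, 0, 0, 0, 1],
])

```text
clock: 13.4
eef_pos: [0.5047, 0.3655, 0.163]
tool_rot: [0.982, 0.187, 0.002, 0.001]
force: [-1.0, 0.0, 0.4]
width: 1.0
finger_force: 0.0
```

```bash
python3 - <<'E'
from h import *
o=manip.get_obs(); print(o["eef_pos"],R.from_quat(o["tool_rot"]).as_matrix().round(3),o["width"])
b=manip.read_camera("side")[:,:,::-1]; cv2.imwrite("pics/c4.png",cv2.resize(b[60:260,120:420],(750,500)))
E
```

```text
[0.50468353 0.36548757 0.16298842] [[ 0.93   0.367  0.005]
 [ 0.367 -0.93  -0.002]
 [ 0.004  0.004 -1.   ]] 1.0004523092974866
```

View pics/c4.png

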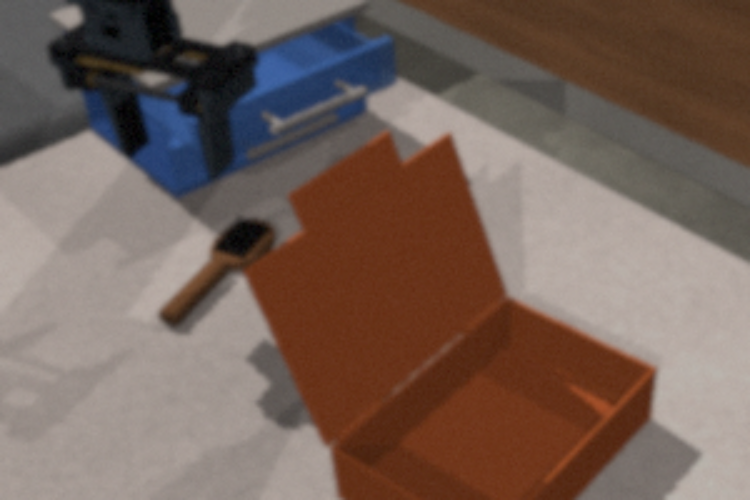

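The lid rests open, and the open gripper hangs over the handle (crop (195,290)) with clear room. Descending and gripping.

>>> servo_tool([
  [0, 0, -1, 0, 0, 0, 1],
  [0, 0, -1, 0, 0, 0, 1],
  [0, 0, -1, 0, 0, 0, 1],
  [0, 0.05, -1, 0, 0, 0, 1],
  [0, 0, -0.8, 0, 0, 0, 1],
  [0, 0, -0.45, 0, 0, 0, 1],
  [0, 0, 0, 0, 0, 0, 1],
])

```text
clock: 14.32
eef_pos: [0.5058, 0.3682, 0.0078]
tool_rot: [0.982, 0.187, 0.004, 0.001]
force: [0.5, -0.3, 0.0]
width: 1.004
finger_force: 0.0
```

>>> servo_tool([
  [0, 0, 0, 0, 0, 0, -1],
  [0, 0, 0, 0, 0, 0, -1],
  [0, 0, 0, 0, 0, 0, -1],
  [0, 0, 0, 0, 0, 0, -1],
  [0, 0, 0, 0, 0, 0, -1],
  [0, 0, 0, 0, 0, 0, -1],
  [0, 0, 0.2, 0, 0, 0, -1],
  [0, 0, 0.5, 0, 0, 0, -1],
  [0, 0, 1, 0, 0, 0, -1],
  [0, 0, 1, 0, 0, 0, -1],
], squeeze=35)

```text
clock: 15.58
eef_pos: [0.5055, 0.3681, 0.0903]
tool_rot: [0.982, 0.187, 0.004, 0.001]
force: [-0.0, 0.5, -0.4]
width: 0.256
finger_force: 34.9
```

```bash
python3 - <<'E'
from h import *
o=manip.get_obs(); print(o["eef_pos"],o["width"],o["finger_force"])
b=manip.read_camera("side")[:,:,::-1];cv2.imwrite("pics/c5.png",cv2.resize(b[60:220,120:340],(770,560)))
E
```

```text
[0.50553354 0.3680916  0.09026032] 0.2561277622786245 34.87031400203705
```

View pics/c5.png

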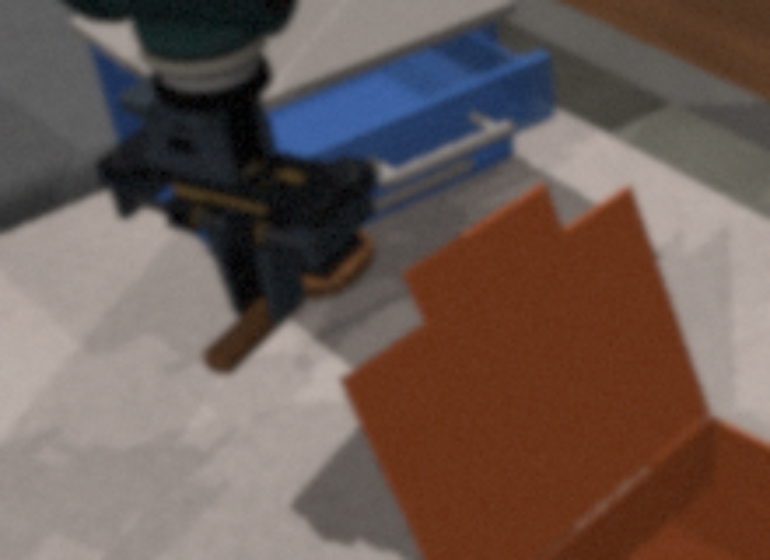

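The brush is held level at the handle (crop (240,330)), opening about 23 mm. Carrying it over the lid.

>>> servo_tool([
  [0, 0, 1, 0, 0, 0, -1],
  [0, 0, 1, 0, 0, 0, -1],
  [0, 0, 1, 0, 0, 0, -1],
  [0, 0, 1, 0, 0, 0, -1],
  [0, 0, 1, 0, 0, 0, -1],
  [0, 0, 1, 0, 0, 0, -1],
  [0, 0, 1, 0, 0, 0, -1],
  [0, -0.5, 1, 0, 0, 0, -1],
  [0.05, -1, 0.3, 0, 0, 0, -1],
  [0.05, -1, 0, 0, 0, -0.5, -1],
  [0.05, -1, 0, 0, 0, -0.5, -1],
  [0.05, -1, 0, 0, 0, -0.5, -1],
])

```text
clock: 17.12
eef_pos: [0.5112, 0.232, 0.3382]
tool_rot: [0.992, 0.127, 0.005, 0.001]
force: [-0.8, 0.8, -0.6]
width: 0.255
finger_force: 34.9
```

>>> servo_tool([
  [0.07, -1, 0, 0, 0, -0.5, -1],
  [0.07, -1, 0, 0, 0, -0.5, -1],
  [0.07, -1, 0, 0, 0, -0.5, -1],
  [0.07, -1, 0, 0, 0, 0, -1],
  [0.07, -1, 0, 0, 0, 0, -1],
  [0.07, -1, 0, 0, 0, 0, -1],
  [0.07, -1, 0, 0, 0, 0, -1],
  [0.07, -1, 0, 0, 0, 0, -1],
  [0.07, -0.8, 0, 0, 0, 0, -1],
  [0.07, -0.4, 0, 0, 0, 0, -1],
  [0, 0, 0, 0, 0, 0, -1],
])

```text
clock: 18.5
eef_pos: [0.5325, -0.0431, 0.3378]
tool_rot: [0.998, 0.068, 0.004, 0.001]
force: [-0.1, -0.8, -1.5]
width: 0.259
finger_force: 34.9
```

```bash
python3 - <<'E'
from h import *
o=manip.get_obs(); print(o["eef_pos"],R.from_quat(o["tool_rot"]).as_matrix().round(3),o["width"],o["finger_force"])
E
```

```text
[ 0.53253826 -0.04312082  0.33778158] [[ 0.991  0.136  0.009]
 [ 0.136 -0.991 -0.002]
 [ 0.009  0.003 -1.   ]] 0.25924985611210033 34.87046778202057
```

>>> servo_tool([
  [0, 0, -0.8, 0, 0, 0, -1],
  [0, 0, -0.9, 0, 0, 0, -1],
  [0, 0, -0.9, 0, 0, 0, -1],
  [0, 0, -0.9, 0, 0, 0, -1],
  [0, 0, -0.9, 0, 0, 0, -1],
  [0, 0, -0.9, 0, 0, 0, -1],
  [0, 0, -0.9, 0, 0, 0, -1],
  [0, 0, -0.9, 0, 0, 0, -1],
  [0, 0, -0.5, 0, 0, 0, -1],
  [0, 0, 0, 0, 0, 0, -1],
])

```text
clock: 19.75
eef_pos: [0.5321, -0.0424, 0.109]
tool_rot: [0.998, 0.069, 0.004, 0.001]
force: [0.1, -0.8, -0.7]
width: 0.257
finger_force: 34.9
```

```bash
python3 - <<'E'
from h import *
o=manip.get_obs(); print(o["eef_pos"],o["force"])
b=manip.read_camera("side")[:,:,::-1];cv2.imwrite("pics/c6.png",cv2.resize(b[100:320,200:440],(600,550)))
E
```

```text
[ 0.53214471 -0.04239127  0.10900746] [ 0.12020151 -0.81212305 -0.6577894 ]
```

View pics/c6.png

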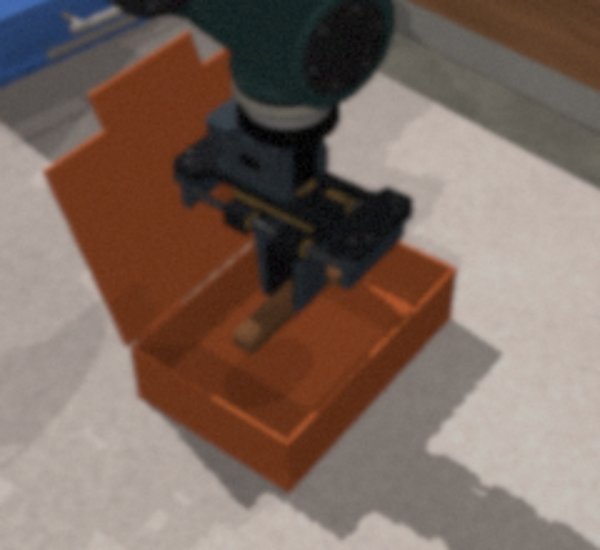

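The brush hangs level over the tub interior (handle end at crop (245,335)), clear of the walls and lid.

>>> servo_tool([
  [0, -0.15, -0.7, 0, 0, 0, -1],
  [0, 0, -0.8, 0, 0, 0, -1],
  [0, 0, -0.7, 0, 0, 0, -1],
  [0, 0, -0.5, 0, 0, 0, -1],
  [0, 0, -0.2, 0, 0, 0, -1],
  [0, 0, 0, 0, 0, 0, -1],
])

```text
clock: 20.55
eef_pos: [0.5328, -0.0474, 0.0228]
tool_rot: [0.998, 0.068, 0.004, 0.001]
force: [0.2, 0.1, -1.3]
width: 0.257
finger_force: 34.9
```

>>> servo_tool([
  [0, 0, -0.1, 0, 0, 0, -1],
  [0, 0, -0.1, 0, 0, 0, -1],
  [0, 0, 0, 0, 0, 0, -1],
])

```text
clock: 20.92
eef_pos: [0.5329, -0.0474, 0.0167]
tool_rot: [0.998, 0.068, 0.005, 0.001]
force: [-0.1, 0.1, -0.2]
width: 0.258
finger_force: 34.9
```

>>> servo_tool([
  [0, 0, -0.07, 0, 0, 0, -1],
  [0, 0, -0.07, 0, 0, 0, -1],
  [0, 0, 0, 0, 0, 0, -1],
])

```text
clock: 21.3
eef_pos: [0.5338, -0.0473, 0.0141]
tool_rot: [0.998, 0.069, 0.005, 0.001]
force: [-8.4, 5.1, 33.8]
width: 0.255
finger_force: 35.1
```

Contact with the floor. I'll relieve the force, then open.

>>> servo_tool([
  [0, 0, 0.06, 0, 0, 0, -1],
  [0, 0, 0, 0, 0, 0, -1],
])

```text
clock: 21.55
eef_pos: [0.5327, -0.0474, 0.0143]
tool_rot: [0.998, 0.068, 0.005, 0.001]
force: [0.7, 0.5, 1.0]
width: 0.262
finger_force: 35.0
```

>>> servo_tool([
  [0, 0, 0, 0, 0, 0, 0.0],
  [0, 0, 0, 0, 0, 0, 0.1],
  [0, 0, 0, 0, 0, 0, 0.1],
  [0, 0, 0, 0, 0, 0, 0.1],
  [0, 0, 0, 0, 0, 0, 0.1],
  [0, 0, 0.3, 0, 0, 0, 0.1],
  [0, 0, 0.6, 0, 0, 0, 0.1],
  [0, 0, 1, 0, 0, 0, 0.1],
  [0, 0, 1, 0, 0, 0, 0.1],
  [0, 0, 1, 0, 0, 0, 0.1],
  [0, 0, 1, 0, 0, 0, 0.1],
  [0, 0, 1, 0, 0, 0, 0.1],
])

```text
clock: 23.05
eef_pos: [0.5325, -0.0474, 0.1936]
tool_rot: [0.998, 0.068, 0.005, 0.001]
force: [-0.5, 0.3, -0.8]
width: 0.554
finger_force: 0.0
```

>>> servo_tool([
  [0, -0.3, 1, 0, 0, 0, 0.1],
  [0, -0.5, 1, 0, 0, 0, 0.1],
  [0, -1, 1, 0, 0, 0, 0.1],
  [0, -1, 1, 0, 0, 0, 0.1],
  [0, -1, 0.5, 0, 0, 0, 0.1],
  [0, -1, 0, 0, 0, 0, 0.1],
  [0, -1, 0, 0, 0, 0, 0.1],
  [0, -1, 0, 0, 0, 0, 0.1],
  [0, -1, 0, 0, 0, 0, 0.1],
  [0, -1, 0, 0, 0, 0, 0.1],
  [0, -1, 0, 0, 0, 0, 0.1],
  [0, 0, 0, 0, 0, 0, 0.1],
])

```text
clock: 24.55
eef_pos: [0.5321, -0.3426, 0.3273]
tool_rot: [0.998, 0.068, 0.005, 0.001]
force: [-0.3, 0.4, -0.4]
width: 0.552
finger_force: 0.0
```

```bash
python3 - <<'E'
from h import *
b=manip.read_camera("side")[:,:,::-1];t=manip.read_camera("top")[:,:,::-1]
cv2.imwrite("pics/c7.png",np.hstack([cv2.resize(b[130:330,220:420],(400,400)),cv2.resize(t[120:320,220:420],(400,400))]))
cv2.imwrite("pics/t7.png",t); cv2.imwrite("pics/s7.png",b)
E
```

```text
(no output)
```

View pics/c7.png

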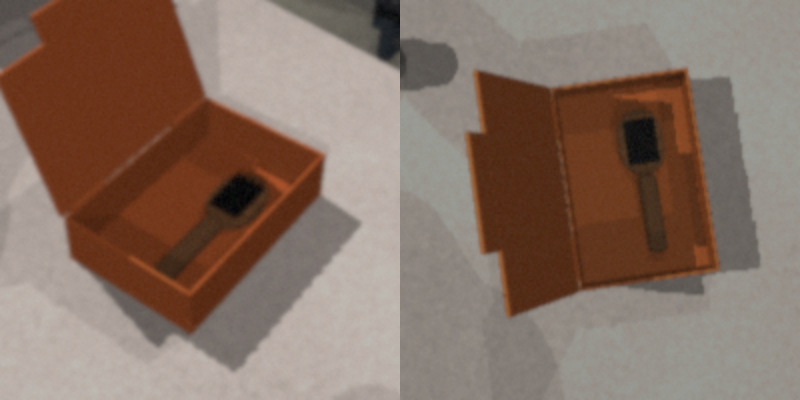

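The brush lies flat, bristles up, inside the tub: head at crop (640,140), handle end at (656,250). The lid leans open on its stop. I'll check the brush position against the limits, then hand in.

```bash
python3 - <<'E'
from h import *
X=np.array([-.132,.991,0]);Y=np.array([-.991,-.132,0]); c=np.array([.5552,-.0286,0])
for uv in((343.5,210.5),(348,245),(339,176)):
    p=plane("top",uv,.02)[0]; print((p-c)@X,(p-c)@Y)
p=(plane("top",(343.5,210.5),.02)[0]-c)
if abs(p@X)<.045 and abs(p@Y)<.04: print(manip.hand_in())
E
```

```text
-0.017938273689602904 0.005116678305890532
-0.016077762995365032 0.09289015059484118
-0.01982744053805853 -0.08400870782366845
the job is handed in; nothing more can be done
None
```

The job is handed in: the lid rests open, and the brush lies flat and bristles up in the tub, about 18 mm across and 5 mm along from its centre (limits 55 and 50 mm); I saw no sign of the dish, jar or clipper moving.

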